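# Slide the board out for sawing and hold it down

## Task

First slide the cover of the small wooden screw tray fully shut, so that no sawdust falls in. Then slide the long board lying on the sawing stand straight out over the tray until its patterned end is level with the tip of the gauge's steel pointer, keeping it flat on the stand and never letting it tip. So far out it would tip by itself: finish while still holding the board with the gripper, at rest and flat on the stand, and leave everything else on the bench where it is.

Things in the scene. Friction and masses are not known exactly. Their poses are not given: they have to be found in the camera images.
- stand: Fixed wooden sawing stand, 130 mm (its x) by 200 mm (its y), flat top 95 mm above the bench. Origin: at bench height under the middle of its outboard top edge, so the top covers y from -200 to 0 mm and x from -65 to +65 mm of its frame. Its y axis points outward, the way the board has to slide; its z is up. Its place and yaw vary.
- tray: Fixed open wooden screw tray, 130 mm (x) by 120 mm (y), 40 mm high, standing on the bench just beyond the stand's outboard edge, axes parallel to the stand's. Origin: centre of its underside. A flat plywood cover slides on its rim.
- cover (a joint): How far the tray's cover is open, in m: 0 fully shut against its stop, 0.08 fully open. It opens towards the tray's -x and shuts towards the tray's +x; sliding friction about 1.5 N and damping 4 N s/m; it stays where it is left.
- cover_grip (a point): Centre of the wooden bar on top of the cover, by which it is gripped or pushed; moves with the cover. The bar is 14 mm thick (tray's x), 70 mm long (tray's y) and 24 mm high: its top is 70 mm and the cover's upper face 46 mm above the bench. The cover is 120 by 112 by 6 mm; the bar lies 30 mm to the tray's -x side of the cover's centre.
- board_center (a point): Centre (half-way up) of the loose wooden board, 60 mm wide (its x), 300 mm long (its y), 18 mm thick, about 0.15 to 0.31 kg, evenly heavy, lying flat on the stand, so its upper face is 113 mm above the bench. Its y axis points along it to the outboard end, which has a pattern burnt into the upper face. At the start it may lie up to 0.12 rad askew to the stand, and its inboard end sticks out beyond the stand's other edge. It tips if more than 150 mm hangs out unheld.
- board_end (a point): Middle of the board's outboard (patterned) end face, half-way up: 150 mm along the board's y from its centre.
- gauge: Fixed steel overhang gauge on the far (+x) side of the tray: base 60 by 50 by 18 mm, upright post 14 mm thick and 153 mm high, and a round tapering pointer up to 10 mm thick that points to the stand's -x, 104 mm above the bench. Origin: centre of its underside; axes parallel to the stand's.
- mark (a point): Tip of the gauge's pointer, at the height of the middle of the board's thickness, beside the board's way out: about 53 mm to the +x side of the stand's centre line, so a straight board passes it with some 20 mm to spare. The board is out far enough when its end is level with this point along the stand's y (the board then overhangs 170 to 195 mm).
- hammer: Loose bystander: hammer lying on the bench to the right of the stand.
- screwdriver: Loose bystander: screwdriver on the bench between robot and stand.
- sanding_block: Loose bystander: cork sanding block, 60 by 100 by 30 mm, between robot and stand.
- offcut: Loose bystander: short offcut, 60 by 140 by 18 mm, of the same wood as the board, lying on the bench to the right of the stand.
- glue: Loose bystander: glue bottle, 56 mm across, 150 mm tall, on the left of the bench.
- pot: Loose bystander: steel pot, 72 mm across, 90 mm tall, on the left of the bench.
- tape: Loose bystander: roll of tape lying flat, 90 mm across, 22 mm high, on the left of the bench.
Mind the look-alikes: they are no part of the job. Of the things like the tray, leave any that is pink or yellow; of the rest the larger one is meant.

How it is judged:
By the outcome, as a careful person would: the job done as asked, in the order asked, and still so for the second after the job is handed in, while the arm keeps its last pose, push and grip.
It also fails if it takes over 43 s, if anything falls off the work surface, if the arm or the gripper's body presses on something with over 40 N, if the wrist force passes 120 N, or if a joint passes its speed limit or range.

## Robot

A 6-joint arm with a two-finger parallel gripper is mounted at the origin on the work surface. World frame = base frame: x ahead of the robot, y to its left, z up, the work surface at z = 0. Lengths are in m, angles in degrees, forces in N, time in s.
With the tool pointing down it reaches from about 0.25 to 0.725 m from the base axis. Payload 9.7 kg.
Tool frame: the origin (TCP) lies midway between the tips of the shut fingers; the grasp point (between the pads) lies 19 mm behind it; z points along the fingers, y is the line along which they close (so a half turn about z gives the same grasp; the last joint's range is limited). The gripper opens to 85 mm and grips with 20 to 120 N. Pads are 22 mm wide; open, the fingers measure 114 mm over their backs; the gripper's body (76 mm by 85 mm) begins 54 mm behind the grasp point. The pads swing forward as they close: fully open they stand 13 mm farther back than shut.
Start: joints at [-66.75, 4.979, 10.078, 95.1, 0, 90], TCP at [0.217, -0.505, 0.231] pointing down, gripper open.
Joint ranges: [-179.16, 179.16], [-48.56, 103.87], [-65.8, 70.77], [-126.05, 130.52], [-82.76, 87.17], [-180, 180]. Speed limits (degrees/s): [127.2, 127.2, 147.25, 180, 180, 180].

## Interface

Orientations are given as [roll, pitch, yaw] about the fixed x, y, z axes, in that order (R = Rz(yaw) Ry(pitch) Rx(roll)).
In Python, from workcell import bot gives the robot as it stands.
- The arm moves only by the shell command python3 -m crank 'ROWS' [FORCE]. ROWS is JSON, a list of rows, each an object with "gripper": the finger opening in mm, from 0 to 85.4; "travel": the shift along the tool's x, y, z in mm, a list of three; "twist": the turn, a rotation vector about the tool's x, y, z in rad, a list of three. In form: [{"gripper": gripper, "travel": [tx, ty, tz], "twist": [rx, ry, rz]}, ...]. A call has 1 to 12 rows; each row shifts and turns the commanded pose from where the row before left it, along the tool's axes as they then stand; what a row does not reach is not made up. A row lasts 1/8 s, in which the tool goes at most 62.5 mm and 10.7 degrees, less where a joint would pass 70% of its speed; a pose out of reach is approached as far as the arm can. A call is refused whole if a number of a shift passes 62.5 or a number of a turn 0.188, either way. A call with a gripper value outside its range is refused whole. The fingers move at their own pace and stop on an object; FORCE is the grip in N (left out, the last holds). Time passes only in rows, so rows that do not move let the fingers close. It gives the time, the measured TCP pose, the force, the opening and the grip force at its end, in the units of the state.
- bot.get_obs(): the state, without advancing time (a new reading comes with each control period).
- bot.camera(name): name is "scene" or "top" or "wrist"; returns the picture (420x560x3 uint8, red, green, blue); there is no depth.
- bot.calibration(name): a dict with "vfov" (degrees; the focal length in pixels is half the picture's height over the tangent of half this angle, whatever the lens; pixels are square), "cx", "cy" (the principal point, pixels), "camera_from_world" (4x4, takes a point from world to camera coordinates). Camera axes: x right, y down, z forward; pixel columns grow to the right and rows downward; lengths in m; the calibration is good to about 2 mm. A picture is of the moment at which its call begins: read the wrist's pose just before it. calibration takes no time and is no camera call; for the wrist camera it gives the pose at the moment of the call.
- bot.job_done(): hands the job in; it is judged then, once.
The state is a dict: "time": time; "q": joint angles; "qd": joint speeds; "joint_efforts": joint torques, N m; "ee_pos": TCP position; "tcp_rot": TCP orientation; "wrist_force": force on the tool from outside, world axes, zero at the start; "torque": the same for the moment, N m; "opening": finger opening in m; "grasp_force": force on a finger pad.
Only numpy, scipy, OpenCV 4.12 (cv2) and the standard library are available. Lean on these libraries where they do the work, as an engineer would, in place of code of your own. Each camera call takes 0.05 s, during which the arm holds its last target. There are 200 camera calls.

## Working session

There is one attempt and no reset: what is moved stays moved. The work goes in short steps, Python scripts to look and compute and a shell command to move; the robot and the scene stay as the last step left them, time stands still between calls to the robot, and variables do not carry over. Pictures are saved under pics/ and viewed, at most 10 in all, crops included, and the job is handed in when it is done.

```bash
mkdir -p pics; ls
python3 - <<'E'
from workcell import bot
import cv2,numpy as np
o=bot.get_obs();print({k:np.round(v,3) for k,v in o.items()})
for n in("scene","top"):
    im=bot.camera(n);cv2.imwrite(f"pics/{n}0.png",im[:,:,::-1]);c=bot.calibration(n);print(n,c["vfov"],c["cx"],c["cy"],np.round(c["camera_from_world"],4).tolist(),[k for k in c])
E
```

```text
pics
{'time': np.float64(0.0), 'q': array([-6.6749e+01,  5.0110e+00,  1.0035e+01,  9.5098e+01, -1.0000e-03,
        9.0001e+01]), 'qd': array([-0.062,  0.031,  0.061,  0.02 , -0.014,  0.125]), 'joint_efforts': array([-1.0000e-03, -5.2038e+01,  4.6481e+01,  1.6000e-02, -0.0000e+00,
        0.0000e+00]), 'ee_pos': array([ 0.217, -0.505,  0.231]), 'tcp_rot': array([-1.79926e+02,  1.00000e-03,  2.32500e+01]), 'wrist_force': array([-0.563, -0.047,  0.072]), 'torque': array([-0.024, -0.01 , -0.015]), 'grasp_force': np.float64(0.0), 'opening': np.float64(0.085)}
scene 47.433050575588595 268.57210773027464 208.04196791101984 [[-0.5076, 0.8614, -0.0172, 0.3067], [0.6219, 0.3525, -0.6993, -0.3055], [-0.5963, -0.3656, -0.7147, 1.5974], [0.0, 0.0, 0.0, 1.0]] ['vfov', 'cx', 'cy', 'camera_from_world']
top 49.95476829860635 280.4014030162869 208.50360319442868 [[-0.0086, -1.0, 0.0029, -0.0066], [-0.9957, 0.0083, -0.0927, 0.5731], [0.0927, -0.0036, -0.9957, 1.4328], [0.0, 0.0, 0.0, 1.0]] ['vfov', 'cx', 'cy', 'camera_from_world']
```

View pics/top0.png

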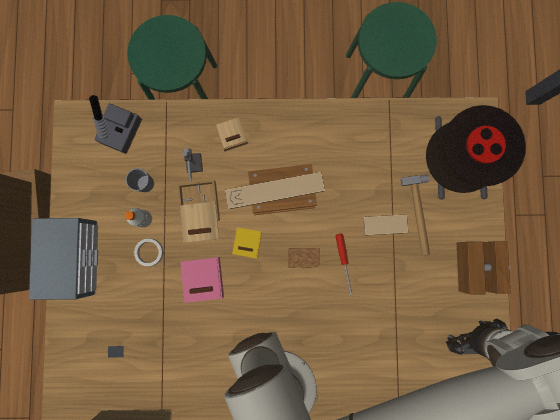

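View pics/scene0.png

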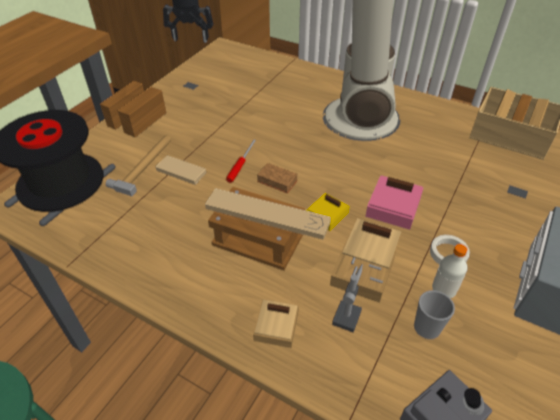

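The top view shows the board from about (227,197) to (324,183) on the stand. The tray is at (198,210), with its cover open towards the robot and the bar at (200,231). The gauge base is at (194,162). I'll zoom in on this area.

```bash
cat > h.py <<'E'
from workcell import bot
import cv2,numpy as np
def ray(n,u,v,z,c=None):
    c=c or bot.calibration(n);f=210/np.tan(np.radians(c["vfov"]/2));T=np.array(c["camera_from_world"])
    R,t=T[:3,:3],T[:3,3];o=-R.T@t;d=R.T@np.array([(u-c["cx"])/f,(v-c["cy"])/f,1]);return o+d*(z-o[2])/d[2]
def pix(n,p,c=None):
    c=c or bot.calibration(n);f=210/np.tan(np.radians(c["vfov"]/2));T=np.array(c["camera_from_world"])
    q=T[:3,:3]@np.array(p)+T[:3,3];return q[:2]/q[2]*f+[c["cx"],c["cy"]]
E
python3 - <<'E'
import cv2
im=cv2.imread("pics/top0.png")[135:255,170:330]
cv2.imwrite("pics/z0.png",cv2.resize(im,None,fx=5,fy=5,interpolation=cv2.INTER_CUBIC))
E
```

```text
(no output)
```

View pics/z0.png

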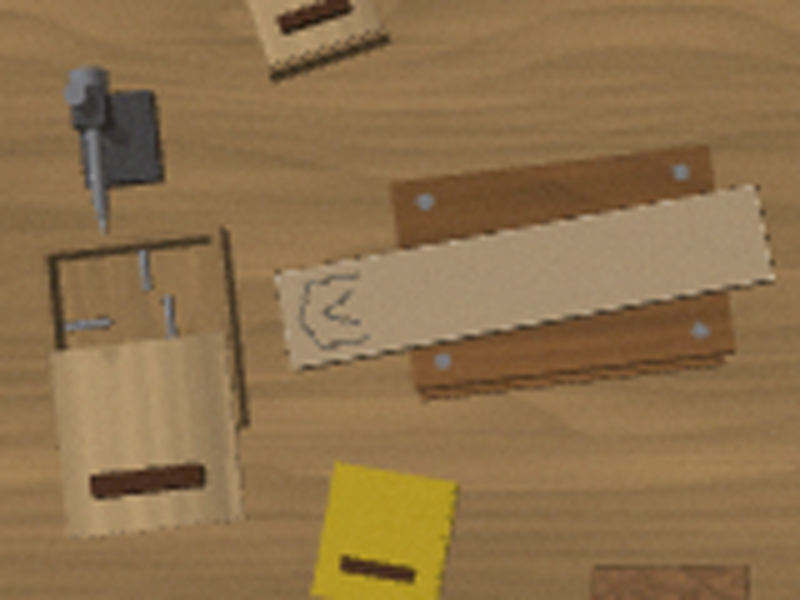

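Run:
```python
from h import *
r=lambda x,y,z:ray("top",170+(x+.5)/5-.5,135+(y+.5)/5-.5,z)[:2]
def pr(n,P):
    P=np.array(P);print(n,np.round(P*1000).tolist());return P
S=pr("stand",[r(*p,.095) for p in((392,183),(711,146),(735,350),(417,388))])
B=pr("board",[r(*p,.113) for p in((276,272),(755,185),(774,281),(295,369))])
C=pr("bar",[r(*p,.07) for p in((90,477),(205,465),(206,487),(92,499))])
T=pr("trayrim",[r(*p,.04) for p in((50,255),(225,232),(245,428))])
cv=pr("coverfar/near",[r(*p,.046) for p in((53,350),(222,332),(242,520),(68,536))])
m=pr("tip",[r(105,232,.104)])[0]
a=lambda d:np.degrees(np.arctan2(d[1],d[0]))
print("yaw y-axis: stand",a(S[0]-S[1]),a(S[3]-S[2]),a(S[0]-S[3])+90,"board",a(B[0]-B[1]),a(B[3]-B[2]),"bar",a(C[0]-C[1]),"tray",a(T[0]-T[1]),a(T[1]-T[2])+90,"cover",a(cv[3]-cv[2]))
y=S[0]-S[1]+S[3]-S[2];y/=np.linalg.norm(y);x=np.array([y[1],-y[0]]);o=(S[0]+S[3])/2
f=lambda p:np.round([(p-o)@x*1000,(p-o)@y*1000],1)
print("in stand frame: tip",f(m),"board ctr",f(B.mean(0)),"end",f((B[0]+B[3])/2),"bar",f(C.mean(0)),"trayfar",[f(p) for p in T],"cover",[f(p) for p in cv],"origin",o,"x",x,"y",y)
print("widths",np.linalg.norm(S[0]-S[3]),np.linalg.norm(S[0]-S[1]),np.linalg.norm(B[0]-B[3]),np.linalg.norm(B[0]-B[1]))
```

```text
stand [[684.0, 88.0], [706.0, -110.0], [578.0, -123.0], [556.0, 73.0]]
board [[626.0, 158.0], [678.0, -136.0], [618.0, -146.0], [567.0, 146.0]]
bar [[504.0, 279.0], [511.0, 207.0], [497.0, 207.0], [490.0, 278.0]]
trayrim [[649.0, 313.0], [663.0, 200.0], [536.0, 187.0]]
coverfar/near [[586.0, 309.0], [597.0, 201.0], [477.0, 187.0], [468.0, 298.0]]
tip [[653.0, 265.0]]
yaw y-axis: stand 96.23586017744647 96.36303505532004 96.7507056498047 board 99.93054124024172 99.99778409760297 bar 95.48428533527952 tray 97.10855859070068 96.0378371804564 cover 94.76168592589178
in stand frame: tip [ 53.3 179.1] board ctr [ -6.  -74.9] end [-15.5  73.6] bar [-100.9  174.1] trayfar [array([ 53.9, 227.1]), array([ 55.5, 113.7]), array([-72. , 114.3])] cover [array([ -8.3, 230. ]), array([ -9.6, 121.6]), array([-130.4,  121.6]), array([-127.5,  232.2])] origin [0.61997243 0.08088699] x [0.99396269 0.10971857] y [-0.10971857  0.99396269]
widths 0.12891965125612417 0.1998791722976369 0.060789158076191334 0.29822258781409766
```

```bash
python3 -m crank '[{"gripper":85,"travel":[0,0,0],"twist":[0,0,-0.182]},{"gripper":85,"travel":[0,0,0],"twist":[0,0,-0.182]},{"gripper":85,"travel":[0,0,0],"twist":[0,0,-0.182]},{"gripper":85,"travel":[0,0,0],"twist":[0,0,-0.182]},{"gripper":85,"travel":[0,0,0],"twist":[0,0,-0.182]},{"gripper":85,"travel":[0,0,0],"twist":[0,0,-0.182]},{"gripper":85,"travel":[0,0,0],"twist":[0,0,-0.182]},{"gripper":85,"travel":[51,26,0],"twist":[0,0,0]},{"gripper":85,"travel":[51,26,0],"twist":[0,0,0]},{"gripper":85,"travel":[51,26,0],"twist":[0,0,0]},{"gripper":85,"travel":[51,26,0],"twist":[0,0,0]},{"gripper":85,"travel":[51,26,0],"twist":[0,0,0]}]'
python3 -m crank '[{"gripper":85,"travel":[51,26,0],"twist":[0,0,0]},{"gripper":85,"travel":[51,26,0],"twist":[0,0,0]},{"gripper":85,"travel":[51,26,0],"twist":[0,0,0]},{"gripper":85,"travel":[51,26,0],"twist":[0,0,0]},{"gripper":85,"travel":[51,26,0],"twist":[0,0,0]},{"gripper":85,"travel":[51,26,0],"twist":[0,0,0]},{"gripper":85,"travel":[51,26,0],"twist":[0,0,0]},{"gripper":50,"travel":[51,26,0],"twist":[0,0,0]},{"gripper":50,"travel":[50,26,0],"twist":[0,0,0]},{"gripper":50,"travel":[0,0,0],"twist":[0,0,0]},{"gripper":50,"travel":[0,0,0],"twist":[0,0,0]}]'
python3 - <<'E'
from h import *
o=bot.get_obs();c=bot.calibration("wrist");im=bot.camera("wrist");cv2.imwrite("pics/w0.png",im[:,:,::-1])
print(o["ee_pos"],o["tcp_rot"],o["time"],o["opening"]);np.save("c0.npy",c)
print(np.round(c["camera_from_world"],3),c["vfov"],c["cx"],c["cy"],pix("wrist",[.5005,.243,.07],c))
E
```

```text
time: 1.6
ee_pos: [0.3188, -0.236, 0.2311]
tcp_rot: [180.0, -0.0, 96.2]
wrist_force: [1.1, -0.1, -0.5]
opening: 0.0847
grasp_force: 0.0
time: 2.98
ee_pos: [0.5011, 0.2428, 0.2308]
tcp_rot: [-179.9, 0.0, 96.3]
wrist_force: [-0.5, -0.7, 0.2]
opening: 0.05
grasp_force: 0.0
[0.5010711  0.24282433 0.23082555] [-1.79933558e+02  3.57721763e-02  9.62735686e+01] 2.975 0.05003210706671301
[[ 0.994  0.11  -0.001 -0.524]
 [ 0.104 -0.94   0.324  0.134]
 [ 0.034 -0.323 -0.946  0.442]
 [ 0.     0.     0.     1.   ]] 64.36645646284893 275.11802005461743 216.65246010402888 [275.18002432 196.02469439]
```

View pics/w0.png

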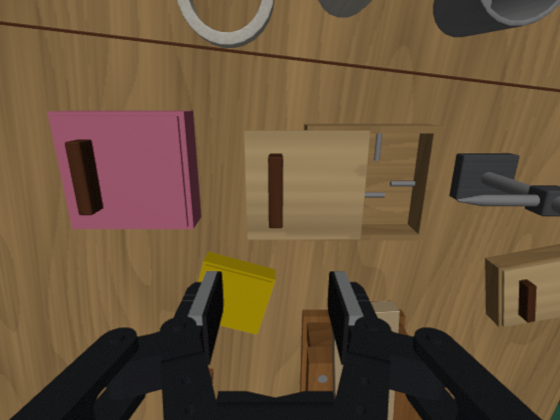

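The bar's top is centred at about (276,191), against a predicted (275,196). The pointer tip is at about (458,200) and the tray rim's far edge runs (433,128)-(418,237). I'm aligned over the bar, so I'll descend and grip it.

```bash
python3 - <<'E'
from h import *
c=np.load("c0.npy",allow_pickle=True).item()
x=np.array([.99396,.10972]);y=np.array([-.10972,.99396]);o=np.array([.61997,.08089])
for n,u,v,z in(("bar",276,191,.07),("tip",458,200,.104),("rimfar",434,126,.04),("rimfar2",418,237,.04),("cover",368,130,.046),("cover",362,240,.046),("coverL",245,130,.046)):
    p=ray("wrist",u,v,z,c)[:2];print(n,np.round(p,4),np.round([(p-o)@x*1000,(p-o)@y*1000],1))
E
python3 -m crank '[{"gripper":50,"travel":[0,0,40],"twist":[0,0,0]},{"gripper":50,"travel":[0,0,40],"twist":[0,0,0]},{"gripper":50,"travel":[0,0,40],"twist":[0,0,0]},{"gripper":50,"travel":[0,0,30],"twist":[0,0,0]},{"gripper":50,"travel":[0,0,20],"twist":[0,0,0]},{"gripper":50,"travel":[0,0,9],"twist":[0,0,0]},{"gripper":50,"travel":[0,0,0],"twist":[0,0,0]},{"gripper":0,"travel":[0,0,0],"twist":[0,0,0]},{"gripper":0,"travel":[0,0,0],"twist":[0,0,0]},{"gripper":0,"travel":[0,0,0],"twist":[0,0,0]},{"gripper":0,"travel":[0,0,0],"twist":[0,0,0]}]' 30
```

```text
bar [0.5007 0.2479] [-100.2  179.1]
tip [0.6524 0.2658] [ 52.5 180.2]
rimfar [0.6462 0.3213] [ 52.5 236.1]
rimfar2 [0.6596 0.2063] [ 53.1 120.3]
cover [0.582  0.3109] [-12.5 232.8]
cover [0.5983 0.1985] [ -8.7 119.3]
coverL [0.4654 0.298 ] [-129.8  232.8]
time: 4.4
ee_pos: [0.5018, 0.2432, 0.0533]
tcp_rot: [179.9, -0.0, 96.3]
wrist_force: [-1.0, -1.9, 6.7]
opening: 0.0131
grasp_force: 32.4
```

```bash
python3 -m crank '[{"gripper":0,"travel":[0,0,-1.5],"twist":[0,0,0]},{"gripper":0,"travel":[0,6,0],"twist":[0,0,0]},{"gripper":0,"travel":[0,10,0],"twist":[0,0,0]},{"gripper":0,"travel":[0,10,0],"twist":[0,0,0]},{"gripper":0,"travel":[0,10,0],"twist":[0,0,0]},{"gripper":0,"travel":[0,10,0],"twist":[0,0,0]},{"gripper":0,"travel":[0,4,0],"twist":[0,0,0]},{"gripper":0,"travel":[0,0,0],"twist":[0,0,0]}]'
python3 -m crank '[{"gripper":0,"travel":[0,3,0],"twist":[0,0,0]},{"gripper":0,"travel":[0,3,0],"twist":[0,0,0]},{"gripper":0,"travel":[0,0,0],"twist":[0,0,0]}]'
python3 -m crank '[{"gripper":0,"travel":[0,3,0],"twist":[0,0,0]},{"gripper":0,"travel":[0,0,0],"twist":[0,0,0]}]'
```

```text
time: 5.4
ee_pos: [0.5515, 0.2487, 0.0535]
tcp_rot: [180.0, -0.0, 96.2]
wrist_force: [0.4, 3.8, -8.1]
opening: 0.0131
grasp_force: 30.4
time: 5.78
ee_pos: [0.5571, 0.2492, 0.0535]
tcp_rot: [-180.0, -0.0, 96.3]
wrist_force: [0.5, 5.2, -10.9]
opening: 0.0136
grasp_force: 30.1
time: 6.02
ee_pos: [0.56, 0.2496, 0.0535]
tcp_rot: [-180.0, -0.0, 96.3]
wrist_force: [-0.0, 6.2, -10.1]
opening: 0.0129
grasp_force: 30.1
```

```bash
python3 -m crank '[{"gripper":0,"travel":[0,2,0.8],"twist":[0,0,0]},{"gripper":0,"travel":[0,0,0],"twist":[0,0,0]}]'
python3 -m crank '[{"gripper":0,"travel":[0,2,0],"twist":[0,0,0]},{"gripper":0,"travel":[0,0,0],"twist":[0,0,0]}]'
python3 -m crank '[{"gripper":0,"travel":[0,2,0],"twist":[0,0,0]},{"gripper":0,"travel":[0,0,0],"twist":[0,0,0]}]'
python3 -m crank '[{"gripper":0,"travel":[0,2,0],"twist":[0,0,0]},{"gripper":0,"travel":[0,0,0],"twist":[0,0,0]}]'
```

```text
time: 6.28
ee_pos: [0.5624, 0.2499, 0.0534]
tcp_rot: [179.9, -0.0, 96.2]
wrist_force: [-0.4, 4.4, -5.6]
opening: 0.0131
grasp_force: 30.8
time: 6.52
ee_pos: [0.5644, 0.2501, 0.0534]
tcp_rot: [180.0, -0.0, 96.2]
wrist_force: [-0.7, 4.7, -3.1]
opening: 0.0135
grasp_force: 31.1
time: 6.78
ee_pos: [0.5664, 0.2503, 0.0534]
tcp_rot: [179.9, -0.0, 96.2]
wrist_force: [-1.1, 6.0, -2.4]
opening: 0.0131
grasp_force: 31.2
time: 7.02
ee_pos: [0.5666, 0.2503, 0.0534]
tcp_rot: [-179.8, -0.0, 96.3]
wrist_force: [-11.1, 4.3, 2.6]
opening: 0.0131
grasp_force: 31.9
```

The force jumped to 11 N and the arm stopped moving, so the cover is on its stop. I'll push slightly more, release, rise and go above the board.

```bash
python3 -m crank '[{"gripper":0,"travel":[0,1,0],"twist":[0,0,0]},{"gripper":0,"travel":[0,0,0],"twist":[0,0,0]},{"gripper":40,"travel":[0,-1,0],"twist":[0,0,0]},{"gripper":40,"travel":[0,0,0],"twist":[0,0,0]},{"gripper":40,"travel":[0,0,0],"twist":[0,0,0]},{"gripper":40,"travel":[0,0,-20],"twist":[0,0,0]},{"gripper":40,"travel":[0,0,-40],"twist":[0,0,0]},{"gripper":40,"travel":[0,0,-50],"twist":[0,0,0]},{"gripper":40,"travel":[0,0,-40],"twist":[0,0,0]}]'
python3 -m crank '[{"gripper":85,"travel":[-50,5.3,0],"twist":[0,0,0]},{"gripper":85,"travel":[-50,5.3,0],"twist":[0,0,0]},{"gripper":85,"travel":[-50,5.3,0],"twist":[0,0,0]},{"gripper":85,"travel":[-50,5.3,0],"twist":[0,0,0]},{"gripper":85,"travel":[-50,5.3,0],"twist":[0,0,0]},{"gripper":85,"travel":[-50,5.3,0],"twist":[0,0,0]},{"gripper":85,"travel":[0,0,0],"twist":[0,0,-0.064]},{"gripper":85,"travel":[0,0,0],"twist":[0,0,0]}]'
python3 - <<'E'
from h import *
o=bot.get_obs();c=bot.calibration("wrist");im=bot.camera("wrist");cv2.imwrite("pics/w1.png",im[:,:,::-1]);np.save("c1.npy",c)
print(o["ee_pos"],o["tcp_rot"],o["time"])
E
```

```text
time: 8.15
ee_pos: [0.5682, 0.2503, 0.2069]
tcp_rot: [179.8, -0.0, 96.2]
wrist_force: [1.2, -0.1, -1.0]
opening: 0.04
grasp_force: 0.0
time: 9.15
ee_pos: [0.6324, -0.0451, 0.2042]
tcp_rot: [179.9, 0.0, 99.8]
wrist_force: [0.5, -0.4, -0.1]
opening: 0.0851
grasp_force: 0.0
[ 0.63235745 -0.04513973  0.204239  ] [1.79937996e+02 1.78424606e-02 9.98241844e+01] 9.15
```

View pics/w1.png

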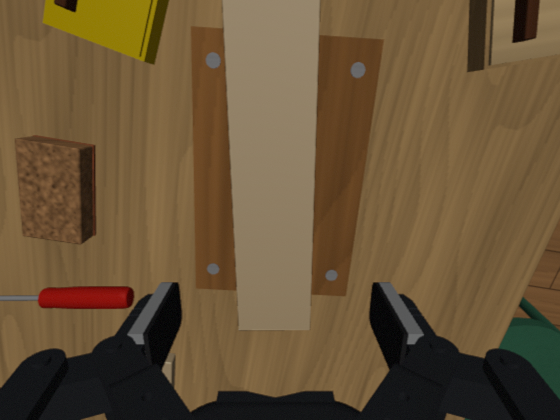

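The board runs straight up the picture. Its left edge goes (222,0)→(238,330) and its right edge (320,0)→(310,330), with the inboard end at row 330. The stand's corners are near (193,27), (382,40), (196,290) and (346,296).

Run:
```python
from h import *
c=np.load("c1.npy",allow_pickle=True).item()
P=lambda u,v,z:ray("wrist",u,v,z,c)[:2]
t=np.array([.63236,-.04514]);
L0,L1,R0,R1=P(222,0,.113),P(238,330,.113),P(320,0,.113),P(310,330,.113)
m0,m1=(L0+R0)/2,(L1+R1)/2;d=m0-m1;print("board yaw",np.degrees(np.arctan2(d[1],d[0])),"inboard end",m1,"widths",np.linalg.norm(L0-R0),np.linalg.norm(L1-R1))
d/=np.linalg.norm(d);n=np.array([d[1],-d[0]])
print("shift along tool y to board line",(m1-t)@n,"tcp from inboard end",(t-m1)@d)
S=[P(*p,.095) for p in((193,27),(382,40),(196,290),(346,296))];
for a,b in((2,0),(3,1)):
    e=S[a]-S[b];e=-e;print("stand yaw",np.degrees(np.arctan2(e[1],e[0])))
print("stand origin",(S[0]+S[1])/2,"inb",(S[2]+S[3])/2)
```

```text
board yaw 100.22298873240712 inboard end [ 0.64778442 -0.14091616] widths 0.05947515040614197 0.060456468241128214
shift along tool y to board line -0.0018187666737351782 tcp from inboard end 0.09699318261848802
stand yaw 96.02397058735231
stand yaw 96.79657234831855
stand origin [0.61886774 0.08203801] inb [ 0.64124795 -0.11722064]
```

```bash
python3 -m crank '[{"gripper":85,"travel":[0,-1.8,40],"twist":[0,0,-0.007]},{"gripper":85,"travel":[0,0,35],"twist":[0,0,0]},{"gripper":85,"travel":[0,0,20],"twist":[0,0,0]},{"gripper":85,"travel":[0,0,10],"twist":[0,0,0]},{"gripper":85,"travel":[0,0,3],"twist":[0,0,0]},{"gripper":85,"travel":[0,0,0],"twist":[0,0,0]}]'
python3 -m crank '[{"gripper":50,"travel":[0,0,0],"twist":[0,0,0]},{"gripper":50,"travel":[0,0,0],"twist":[0,0,0]},{"gripper":50,"travel":[0,0,0],"twist":[0,0,0]},{"gripper":50,"travel":[0,0,0],"twist":[0,0,0]}]' 50
```

```text
time: 9.95
ee_pos: [0.6308, -0.0446, 0.0959]
tcp_rot: [179.9, 0.0, 100.3]
wrist_force: [-0.5, -0.4, -1.1]
opening: 0.0852
grasp_force: 0.0
time: 10.45
ee_pos: [0.6309, -0.0448, 0.0961]
tcp_rot: [179.9, 0.0, 100.3]
wrist_force: [-0.7, 0.3, 5.5]
opening: 0.0589
grasp_force: 55.4
```

```bash
python3 -m crank '[{"gripper":50,"travel":[0,0,0],"twist":[0,0,0.02]},{"gripper":50,"travel":[0,0,0],"twist":[0,0,0.02]},{"gripper":50,"travel":[0,0,0],"twist":[0,0,0.02]},{"gripper":50,"travel":[0,0,0],"twist":[0,0,0.007]},{"gripper":50,"travel":[4,0,0],"twist":[0,0,0]},{"gripper":50,"travel":[8,0,0],"twist":[0,0,0]},{"gripper":50,"travel":[8,0,0],"twist":[0,0,0]},{"gripper":50,"travel":[0,0,0],"twist":[0,0,0]}]'
python3 -m crank '[{"gripper":50,"travel":[6,0,0],"twist":[0,0,0]},{"gripper":50,"travel":[8,0,0],"twist":[0,0,0]},{"gripper":50,"travel":[8,0,0],"twist":[0,0,0]},{"gripper":50,"travel":[8,0,0],"twist":[0,0,0]},{"gripper":50,"travel":[8,0,0],"twist":[0,0,0]},{"gripper":50,"travel":[8,0,0],"twist":[0,0,0]},{"gripper":50,"travel":[8,0,0],"twist":[0,0,0]},{"gripper":50,"travel":[8,0,0],"twist":[0,0,0]},{"gripper":50,"travel":[8,0,0],"twist":[0,0,0]},{"gripper":50,"travel":[4,0,0],"twist":[0,0,0]},{"gripper":50,"travel":[0,0,0],"twist":[0,0,0]},{"gripper":50,"travel":[0,0,0],"twist":[0,0,0]}]'
python3 - <<'E'
from h import *
o=bot.get_obs();print(o["ee_pos"],o["tcp_rot"],o["time"],o["torque"])
a=bot.camera("wrist");np.save("c2.npy",bot.calibration("wrist"));b=bot.camera("top");s=bot.camera("scene");cv2.imwrite("pics/w2.png",a[:,:,::-1]);cv2.imwrite("pics/s2.png",s[:,:,::-1]);cv2.imwrite("pics/t2.png",b[:,:,::-1])
z=cv2.resize(b[135:255,170:330,::-1],None,fx=5,fy=5,interpolation=cv2.INTER_CUBIC);cv2.imwrite("pics/z2.png",z)
E
```

```text
time: 11.45
ee_pos: [0.6287, -0.0247, 0.0961]
tcp_rot: [179.9, 0.0, 96.5]
wrist_force: [-0.8, 0.9, 5.6]
opening: 0.0591
grasp_force: 55.4
time: 12.95
ee_pos: [0.6204, 0.0486, 0.0961]
tcp_rot: [179.9, 0.0, 96.5]
wrist_force: [-0.2, -0.8, 5.7]
opening: 0.0589
grasp_force: 55.3
[0.62042501 0.04858383 0.09609471] [1.79894731e+02 1.03964010e-02 9.64673959e+01] 12.95 [-0.09923495  0.16814967  0.00919162]
```

View pics/z2.png

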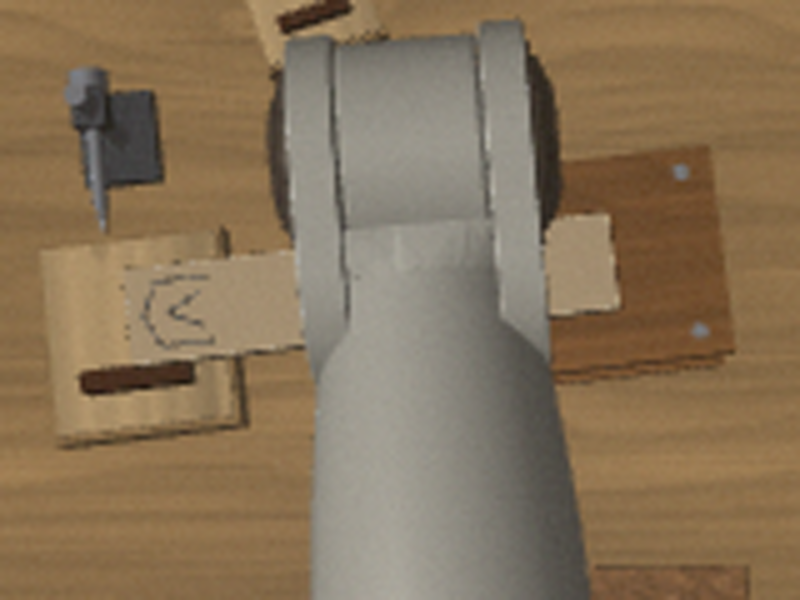

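View pics/w2.png

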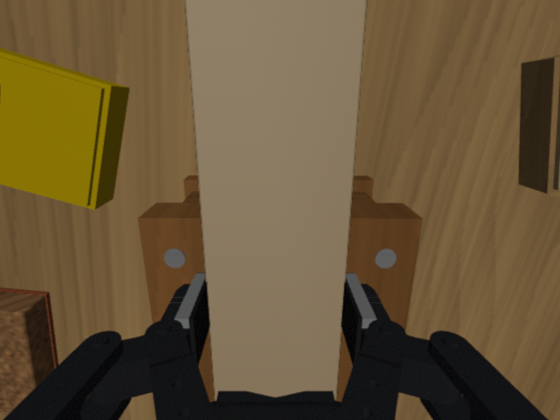

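The cover now closes the whole tray. The board is straight, with its outboard end at about (125,268)–(130,362) in the zoom, its inboard end at (610,213)–(620,307), and the pointer tip at (105,232). In the wrist view the board lies flat and centred between the pads.

Run:
```python
from h import *
r=lambda x,y,z:ray("top",170+(x+.5)/5-.5,135+(y+.5)/5-.5,z)[:2]
y=np.array([-np.sin(np.radians(6.4)),np.cos(np.radians(6.4))])
tip=r(105,232,.104);e=(r(125,268,.113)+r(130.5,362,.113))/2;i=(r(611,213,.113)+r(620,308,.113))/2
t=np.array([.62043,.04858])
print("gap by outboard",(tip-e)@y,"by inboard",(tip-i)@y-.3,"len",(e-i)@y,"by tcp",(tip-t)@y-.203, "wrist tip",(np.array([.6524,.2658])-t)@y-.203,(t-i)@y)
z=cv2.imread("pics/t2.png")[180:212,186:216];cv2.imwrite("pics/zz.png",cv2.resize(z,None,fx=18,fy=18,interpolation=cv2.INTER_NEAREST))
```

```text
gap by outboard 0.010174644292084074 by inboard 0.00971137156633961 len 0.29953672727425545 by tcp 0.008112743194904959 wrist tip 0.009302605637428463 0.09859862837143459
```

View pics/zz.png

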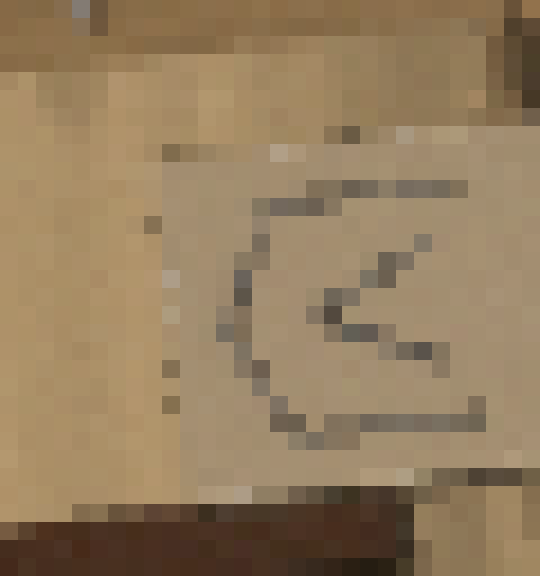

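The patterned end's edge lies at about columns 195–196, which gives a gap of 8–10 mm. I'll move 9 mm.

```bash
python3 -m crank '[{"gripper":50,"travel":[4,0,0],"twist":[0,0,0]},{"gripper":50,"travel":[4,0,0],"twist":[0,0,0]},{"gripper":50,"travel":[1,0,0],"twist":[0,0,0]},{"gripper":50,"travel":[0,0,0],"twist":[0,0,0]},{"gripper":50,"travel":[0,0,0],"twist":[0,0,0]}]'
python3 - <<'E'
from h import *
s=bot.camera("scene")[:,:,::-1];b=bot.camera("top")[:,:,::-1]
A=cv2.resize(s[200:320,290:420],None,fx=5,fy=5,interpolation=cv2.INTER_CUBIC)
cv2.imwrite("pics/s3.png",A)
B=cv2.resize(b[160:235,170:250],None,fx=8,fy=8,interpolation=cv2.INTER_CUBIC);cv2.imwrite("pics/z3.png",B)
E
```

```text
time: 13.72
ee_pos: [0.6195, 0.057, 0.0961]
tcp_rot: [179.9, 0.1, 96.4]
wrist_force: [0.6, -3.5, 5.5]
opening: 0.0587
grasp_force: 55.3
```

View pics/s3.png

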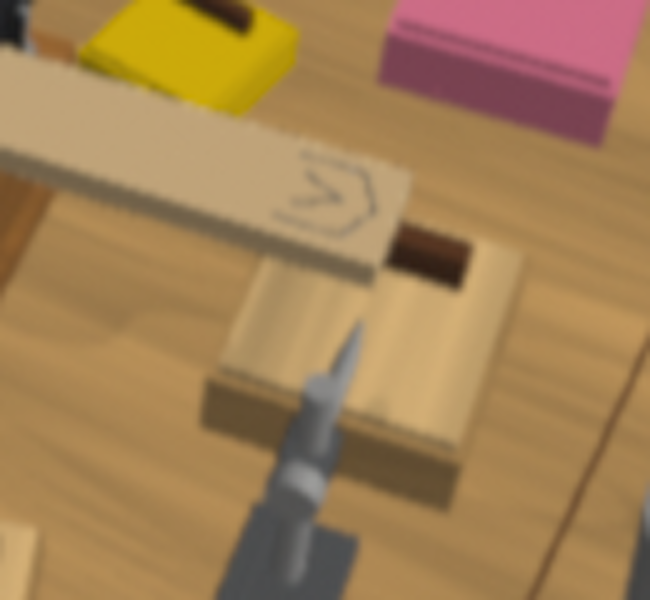

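View pics/z3.png

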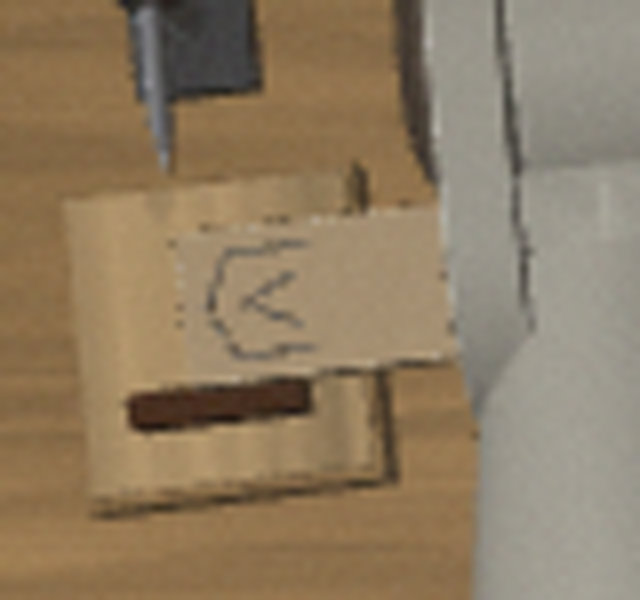

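In the scene crop the pointer tip is at (361,322), and the end's top corners are at (411,178) and (378,265). In the top crop the tip is at (168,172) and the end runs (172,240)–(185,383).

Run:
```python
from h import *
y=np.array([-np.sin(np.radians(6.4)),np.cos(np.radians(6.4))])
s=lambda u,v,z:ray("scene",290+(u+.5)/5-.5,200+(v+.5)/5-.5,z)[:2]
t=lambda u,v,z:ray("top",170+(u+.5)/8-.5,160+(v+.5)/8-.5,z)[:2]
a=s(361,322,.104);b=(s(411,178,.113)+s(378,265,.113))/2;print("scene",a,b,(a-b)@y)
a2=t(168,172,.104);b2=(t(172,240,.113)+t(185,383,.113))/2;print("top",a2,b2,(a2-b2)@y)
p=np.array([.6195,.057]);print("tcp",(a-p)@y-.203,(a2-p)@y-.203,(np.array([.6524,.2658])-p)@y-.203)
```

```text
scene [0.65285391 0.26539718] [0.59985785 0.25811268] 0.0013316872044238856
top [0.65307193 0.2648133 ] [0.5979658  0.25851781] 0.0001136350995229506
tcp 0.0003805098922055328 -0.0002240353462255873 0.0008314136511443915
```

```bash
python3 -m crank '[{"gripper":50,"travel":[0.5,0,0],"twist":[0,0,0]},{"gripper":50,"travel":[0,0,0],"twist":[0,0,0]},{"gripper":50,"travel":[0,0,0],"twist":[0,0,0]},{"gripper":50,"travel":[0,0,0],"twist":[0,0,0]}]'
python3 - <<'E'
from workcell import bot
print(bot.job_done())
E
```

```text
time: 14.32
ee_pos: [0.6195, 0.0573, 0.0961]
tcp_rot: [179.9, 0.1, 96.4]
wrist_force: [-0.8, -3.3, 5.8]
opening: 0.0588
grasp_force: 55.3
the job is handed in; nothing more can be done
None
```

I slid the tray cover shut to its stop, then slid the board out straight until its end was within about 1 mm of the pointer tip by my camera measurements; I handed the job in at 14.3 s with the board at rest, flat on the stand and still gripped, and no verdict came back.

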